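Swap the empty capsule bin on the coffee-corner stand

ROBOT

A 6-joint arm with a two-finger parallel gripper is mounted at the origin on the work surface. World frame = base frame: x ahead of the robot, y to its left, z up, the work surface at z = 0. Lengths are in m, angles in degrees, forces in N, time in s.
With the tool pointing down it reaches from about 0.25 to 0.725 m from the base axis. Payload 9.7 kg.
Tool frame: the origin (TCP) lies at the very end of the fingers, on their centre line; the grasp point (between the pads) lies 19 mm behind it; y points along the fingers, x is the direction in which the jaws open and shut, and the axes are right-handed (so a half turn about y gives the same grasp; the last joint's range is limited). The gripper opens to 85 mm and grips with 20 to 120 N. Pads are 22 mm wide; open, the fingers measure 114 mm over their backs; the gripper's body (76 mm by 85 mm) begins 54 mm behind the grasp point. The pads swing forward as they close: fully open they stand 13 mm farther back than shut.
Start: joints at [64.802, 4.979, 10.078, 95.1, 0, 90], TCP at [0.234, 0.498, 0.231] pointing down, gripper open.
Joint ranges: [-179.16, 179.16], [-48.56, 103.87], [-65.8, 70.77], [-126.05, 130.52], [-82.76, 87.17], [-180, 180]. Speed limits (degrees/s): [127.2, 127.2, 147.25, 180, 180, 180].

INTERFACE

Orientations are given as [roll, pitch, yaw] about the fixed x, y, z axes, in that order (R = Rz(yaw) Ry(pitch) Rx(roll)).
In Python, from workcell import bot gives the robot as it stands.
- The arm moves only by the shell command python3 -m jog 'ROWS' [FORCE]. ROWS is JSON, a list of rows, each a list of 7 numbers: the closure, from 0 (fully open) to 1 (shut), then the shift along the world's x, y, z in units of 25 mm (1.0 is 25 mm), then the turn, a rotation vector about the world's x, y, z in units of 5 degrees (1.0 is 5 degrees). A call has 1 to 5 rows; each row is the pose to reach, as a shift and turn from the pose commanded when the call began; what a row does not reach only later rows make up. A row lasts 1/10 s, in which the tool goes at most 50 mm and 8.59 degrees, less where a joint would pass 70% of its speed; a pose out of reach is approached as far as the arm can. A call with a gripper value outside its range is refused whole. The fingers move at their own pace and stop on an object; FORCE is the grip in N (left out, the last holds). Time passes only in rows, so rows that repeat a pose let the fingers close. It gives the time, the measured TCP pose, the force and the opening at its end, in the units of the state.
- bot.get_obs(): the state, without advancing time (a new reading comes with each control period).
- bot.camera(name): name is "scene" or "side" or "wrist"; returns (picture, depth): 420x560x3 uint8, red, green, blue; 420x560 float32, m along the optical axis (not along the pixel's ray), 0 where there is no reading.
- bot.camera_model(name): a dict with "fx", "fy", "cx", "cy" (pixels), "rvec" (rotation vector, rad) and "tvec" (3), from world to camera coordinates, as OpenCV has them; the wrist camera has in their place "tool_from_camera" (4x4, takes a point from camera to tool coordinates, whose origin is the TCP and whose axes are the tool frame's). Camera axes: x right, y down, z forward; pixel columns grow to the right and rows downward; lengths in m; the calibration is good to about 2 mm. A picture is of the moment at which its call begins: read the wrist's pose just before it. camera_model takes no time and is no camera call.
- bot.job_done(): hands the job in, once; it reports no verdict.
Trained networks look in the newest picture that a camera, given by its name, has taken for a name from the list of things; names that differ only in an ending like _2 or _b are one class to them, and where a whole thing is asked for, a point or a joint stands for the part that bears it (a point fixed in the world has none). Each returns a list of dicts, best first, with "conf" (0 to 1); they miss things now and then, are a little off and sometimes report something else, mostly with a low value. They report only what shows in the picture. A call takes as long as a camera call. They do not tell look-alikes from the thing itself.
- bot.regions_of(camera, label): "pixels" (420x560 bool, what is visible of it) and "point" ([row, column] in pixels, amid what is visible of it).
The state is a dict: "time": time; "q": joint angles; "qd": joint speeds; "joint_efforts": joint torques, N m; "ee_pos": TCP position; "tcp_rot": TCP orientation; "wrist_force": force on the tool from outside, world axes, zero at the start; "torque": the same for the moment, N m; "opening": finger opening in m.
Only numpy, scipy, OpenCV 4.12 (cv2) and the standard library are available. Lean on these libraries where they do the work, as an engineer would, in place of code of your own. Each camera call takes 0.05 s, during which the arm holds its last target. There are 200 camera calls.

TASK

The capsule bin on the dispensing stand is empty: take it off its two pins, and lift the full capsule bin out of the carrier by its tab and hang it by both holes on those pins, plate home against the panel. The empty bin must end up standing right down in a pocket of the carrier. Drop neither bin, keep the full one upright so that nothing spills, and leave the other bins and everything else on the counter where they are.

Things in the scene. Friction and masses are not known exactly. Their poses are not given: they have to be found in the camera images.
- empty_bin: Empty grey plastic hang-on bin, 0.10 to 0.17 kg: open box (all in mm) 66 deep (x) x 92 wide (y), sides 70 high, front wall (at -x) 40 high, lowest 6 mm inset 2 mm all round; at the back a plate 92 wide, 4 thick, 112 high, rear face at x = 33. Origin: centre of the underside, z up. Starts hung on one of the stand's bays (which one varies), underside 44 above the counter.
- empty_bin_tab (a point): Middle of the empty bin's lift tab (bin frame x 29, y 0, z 128 mm); axes as the bin's. The tab, alike on all bins, stands on the back plate's top edge: 8 thick (x 25 to 33), 36 wide (y), from 112 to 145 above the underside. It is pinched across its thickness, one finger before and one behind the plate.
- capsule_bin: Full bin, same shape, origin and axes as the empty one, filled with aluminium coffee capsules (domes 37 mm wide; contents stay below 70 mm and do not shift); 0.17 to 0.31 kg. Starts in one of the carrier's pockets (which one varies), axes parallel to the carrier's.
- capsule_bin_holes (a point): On the full capsule bin: midway between its two holes, on the back plate's rear face (bin frame x 33, y 0, z 100 mm); axes as the bin's. The holes, alike on all bins, are 11 wide x 13 high, through the plate, centres at y = -30 and 30, 100 above the underside.
- hung_stirrer_bin: Same shape of bin, full of flat wooden stirrers, hanging on another bay of the stand; same origin and axes as the empty bin. To be left alone.
- hung_coaster_bin: Same shape of bin, full of square cork coasters 55 mm wide standing on edge, hanging on another bay of the stand; same origin and axes as the empty bin. To be left alone.
- spare_stirrer_bin: Same shape of bin, full of flat wooden stirrers, sitting in a carrier pocket; same origin and axes as the empty bin. To be left alone.
- spare_coaster_bin: Same shape of bin, full of square cork coasters 55 mm wide standing on edge, sitting in a carrier pocket; same origin and axes as the empty bin. To be left alone.
- stand: Fixed dark steel stand: upright panel 350 mm wide (y), 4 thick, top edge 152 above the counter. Origin on the counter below the panel's front face, mid-width; bins hang on the front, which looks along -x. Three bays at y = -112, 0, 112, two bare pins each. Foot plate 4 high, x -104 to 96. Behind the panel a trough of paper cups up to 120 high.
- bay0 (a point): Bay 0 of the stand: midway between the roots of its two pins, on the panel's front face, 147 mm above the counter; axes as the stand's. Steel pins 6 in diameter, 60 apart, stand 16 out of the face (along -x), rising outwards by 8 degrees. A bin hung home has its holes midpoint about 3 below this, plate against the panel.
- bay1 (a point): Bay 1 of the stand: midway between the roots of its two pins, on the panel's front face, 147 mm above the counter; axes as the stand's. Steel pins 6 in diameter, 60 apart, stand 16 out of the face (along -x), rising outwards by 8 degrees. A bin hung home has its holes midpoint about 3 below this, plate against the panel.
- bay2 (a point): Bay 2 of the stand: midway between the roots of its two pins, on the panel's front face, 147 mm above the counter; axes as the stand's. Steel pins 6 in diameter, 60 apart, stand 16 out of the face (along -x), rising outwards by 8 degrees. A bin hung home has its holes midpoint about 3 below this, plate against the panel.
- carrier: Fixed black plastic carrier on the counter, in mm 155 (x) x 207 (y) x 50 high, with 2 x 2 pockets, each 70 (x) x 96 (y) inside and 44 deep, walls 5 thick, floor 6 above the counter. Origin: centre of its underside. Three pockets hold bins and one is vacant (which one varies); a bin has 2 mm of play on each side.
- pocket0 (a point): Pocket 0 of the carrier: centre of its floor, 6 mm above the counter; axes as the carrier's. A bin that sits home has its origin here.
- pocket1 (a point): Pocket 1 of the carrier: centre of its floor, 6 mm above the counter; axes as the carrier's. A bin that sits home has its origin here.
- pocket2 (a point): Pocket 2 of the carrier: centre of its floor, 6 mm above the counter; axes as the carrier's. A bin that sits home has its origin here.
- pocket3 (a point): Pocket 3 of the carrier: centre of its floor, 6 mm above the counter; axes as the carrier's. A bin that sits home has its origin here.
- mug: White mug, 80 wide, 92 high, handle at +y (mm); origin at the centre of its underside; stands in front of the stand. Bystander, to be left alone.
- sugar_jar: Glass jar with steel lid, 72 wide, 105 high (mm); origin at the centre of its underside; stands in front of the carrier. Bystander, to be left alone.
- teaspoon: Steel teaspoon 140 long along x (mm); origin at the centre of its underside; lies behind the carrier. Bystander, to be left alone.
- syrup: Amber syrup bottle, 68 wide, 235 high (mm); origin at the centre of its underside; on the counter. Bystander, to be left alone.
- cup_stack: Stack of paper cups upside down, 81 wide, 118 high (mm); origin at the centre of its underside; on the counter. Bystander, to be left alone.
- tea_tin: Grey tin, 80 wide, 120 high (mm); origin at the centre of its underside; on the counter. Bystander, to be left alone.
Mind the look-alikes: they are no part of the job. What is shaped like the empty_bin but blue or yellow is not meant.

How it is judged:
By the outcome, as a careful person would: the job done as asked, in the order asked, and still so for the second after the job is handed in, with the robot touching nothing.
It also fails if it takes over 64 s, if anything falls off the work surface, if the arm or the gripper's body presses on something with over 40 N, if the wrist force passes 120 N, or if a joint passes its speed limit or range.

## Working session

There is one attempt and no reset: what is moved stays moved. The work goes in short steps, Python scripts to look and compute and a shell command to move; the robot and the scene stay as the last step left them, time stands still between calls to the robot, and variables do not carry over. Pictures are saved under pics/ and viewed, about 8 in all and at most 12, crops included, and the job is handed in when it is done.

```bash
ls; mkdir -p pics
python3 - <<'E'
from workcell import bot
import cv2,numpy as np
o=bot.get_obs(); print(o)
for n in ("scene","side"):
    p,d=bot.camera(n); cv2.imwrite(f"pics/{n}0.png",p[:,:,::-1]); np.save(f"pics/{n}0.npy",d)
    m=bot.camera_model(n); R=cv2.Rodrigues(np.array(m["rvec"]))[0]; print(n,-R.T@np.array(m["tvec"]).ravel(),R[2],m["fx"])
E
```

```text
pics
{'time': 0.0, 'q': array([6.48021540e+01, 5.01285202e+00, 1.00363041e+01, 9.50978638e+01,
       9.33066932e-04, 9.00008471e+01]), 'qd': array([-0.08575116,  0.03884678,  0.11071131, -0.02374908,  0.05809651,
        0.02199156]), 'joint_efforts': array([ 4.45998558e-04, -5.20385385e+01,  4.64806545e+01,  1.63543207e-02,
        6.12653548e-05,  9.75565655e-06]), 'ee_pos': array([0.23406914, 0.49748168, 0.23058281]), 'tcp_rot': array([-8.99990680e+01,  7.44117137e-02,  6.48013069e+01]), 'wrist_force': array([ 0.82491013,  0.17846901, -0.57151298]), 'torque': array([ 0.02892128,  0.0274679 , -0.01610923]), 'opening': 0.08547170018927548}
scene [1.17053174 0.55262965 0.9178267 ] [-0.56628088 -0.48529033 -0.66619761] 426.16571902070876
side [ 0.16591686 -0.9914165   1.02303802] [ 0.26355863  0.71608158 -0.64634667] 513.7227871358873
```

View pics/scene0.png

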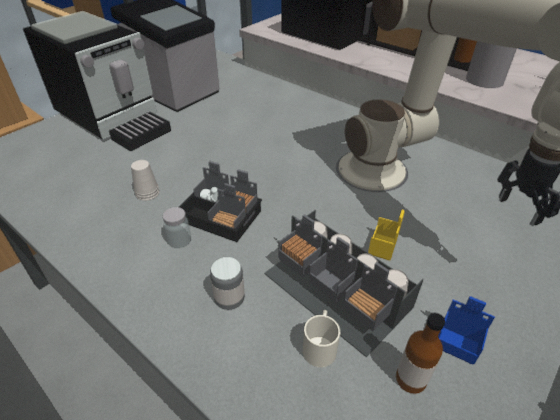

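View pics/side0.png

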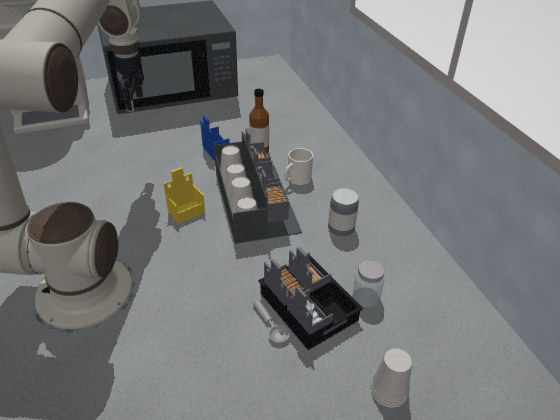

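The stand shows at scene (345,275), with its middle bay (333,275) holding an empty grey bin. The carrier is at (222,205), with a whitish capsule bin at (208,193) and a vacant pocket nearest the camera. Blue (467,330) and yellow (387,238) are look-alikes. Next I measure and take an enlarged crop.

```bash
cat > h.py <<'E'
from workcell import bot
import cv2,numpy as np
def world(n,d,T=None):
    m=bot.camera_model(n); v,u=np.mgrid[:420,:560]
    P=np.stack([(u-m["cx"])/m["fx"]*d,(v-m["cy"])/m["fy"]*d,d],-1)
    if "rvec" in m:
        R=cv2.Rodrigues(np.array(m["rvec"]))[0]; return (P-np.array(m["tvec"]).ravel())@R
    return P@T[:3,:3].T+T[:3,3]
def wristT(o):
    from scipy.spatial.transform import Rotation as Ro
    T=np.eye(4);T[:3,:3]=Ro.from_euler('xyz',o["tcp_rot"],degrees=True).as_matrix();T[:3,3]=o["ee_pos"]
    return T@np.array(bot.camera_model("wrist")["tool_from_camera"])
E
python3 - <<'E'
from h import *
S={}
for n in ("scene","side"):
    p,d=bot.camera(n); W=world(n,d); S[n]=W
    for l in ["empty_bin","capsule_bin","stand","carrier","hung_stirrer_bin","hung_coaster_bin","spare_stirrer_bin","spare_coaster_bin","mug","sugar_jar","teaspoon"]:
        for r in bot.regions_of(n,l)[:3]:
            q=W[r["pixels"]&(d>0)]
            if len(q)<5: continue
            print(n,l,round(r["conf"],2),np.round(r["point"]),len(q),np.round(np.median(q,0),3),np.round(q.min(0),3),np.round(q.max(0),3))
            if l in("stand","carrier"):
                lo,hi=((.145,.158) if l=="stand" else (.044,.054))
                t=q[(q[:,2]>lo)&(q[:,2]<hi)][:,:2].astype(np.float32)
                if len(t)>5: print("   rect",cv2.minAreaRect(t),len(t))
    c=p[140:340,160:440] if n=="scene" else p[120:350,180:400]
    cv2.imwrite(f"pics/c_{n}.png",cv2.resize(c[:,:,::-1],None,fx=2.6,fy=2.6,interpolation=cv2.INTER_CUBIC))
np.savez("pics/W.npz",**S)
E
```

```text
scene empty_bin 0.94 [328. 466.] 2486 [0.456 0.525 0.039] [ 0.306  0.472 -0.005] [0.63  0.574 0.238]
scene empty_bin 0.79 [269. 336.] 1912 [0.537 0.206 0.087] [0.524 0.159 0.043] [0.6   0.258 0.19 ]
scene empty_bin 0.74 [240. 385.] 1003 [0.316 0.226 0.038] [ 0.138  0.156 -0.003] [0.371 0.27  0.148]
scene capsule_bin 0.59 [184. 213.] 752 [ 0.485 -0.307  0.069] [ 0.362 -0.448 -0.003] [ 0.547 -0.199  0.153]
scene stand 0.78 [296. 341.] 5553 [0.568 0.262 0.006] [ 0.325 -0.031 -0.005] [0.683 0.395 0.191]
   rect ((0.532434344291687, 0.21257472038269043), (0.3481305241584778, 0.02236204408109188), 84.43582916259766) 151
scene stand 0.57 [183. 212.] 835 [ 0.484 -0.308  0.069] [ 0.357 -0.478 -0.004] [ 0.548 -0.224  0.153]
   rect ((0.4778294265270233, -0.3003833293914795), (0.012553378008306026, 0.03679735213518143), 5.858607292175293) 28
scene stand 0.56 [188. 245.] 621 [ 0.454 -0.187  0.084] [ 0.333 -0.342 -0.002] [ 0.522 -0.142  0.153]
   rect ((0.48870280385017395, -0.18917721509933472), (0.07614096254110336, 0.031124060973525047), 13.50718879699707) 28
scene carrier 0.66 [221. 209.] 148
[... 2339 characters left out ...]
0. 304.] 989 [ 0.528 -0.186  0.074] [ 0.507 -0.239 -0.004] [ 0.605 -0.034  0.154]
side spare_stirrer_bin 0.35 [198. 246.] 4558 [0.482 0.147 0.083] [ 0.415  0.027 -0.005] [0.645 0.557 0.157]
side spare_coaster_bin 0.7 [284. 280.] 975 [ 0.455 -0.203  0.073] [ 0.435 -0.285 -0.004] [ 0.522 -0.052  0.155]
side mug 0.69 [168. 298.] 839 [0.699 0.257 0.062] [ 0.64   0.235 -0.001] [0.784 0.458 0.099]
side mug 0.23 [312. 328.] 2726 [ 0.558 -0.273  0.031] [ 0.425 -0.358 -0.003] [ 0.65  -0.122  0.078]
side sugar_jar 0.43 [315. 304.] 1123 [ 0.482 -0.304  0.074] [ 0.461 -0.346  0.018] [ 0.548 -0.24   0.155]
side sugar_jar 0.22 [193. 246.] 4579 [0.482 0.147 0.083] [ 0.415  0.027 -0.005] [0.645 0.557 0.157]
```

View pics/c_scene.png

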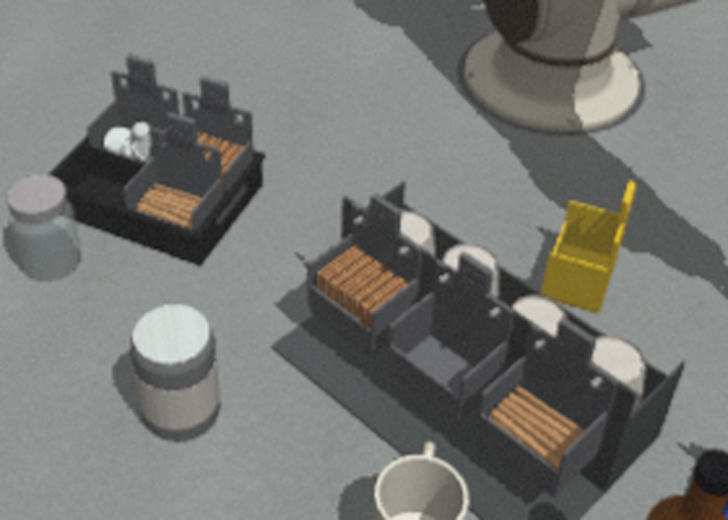

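View pics/c_side.png

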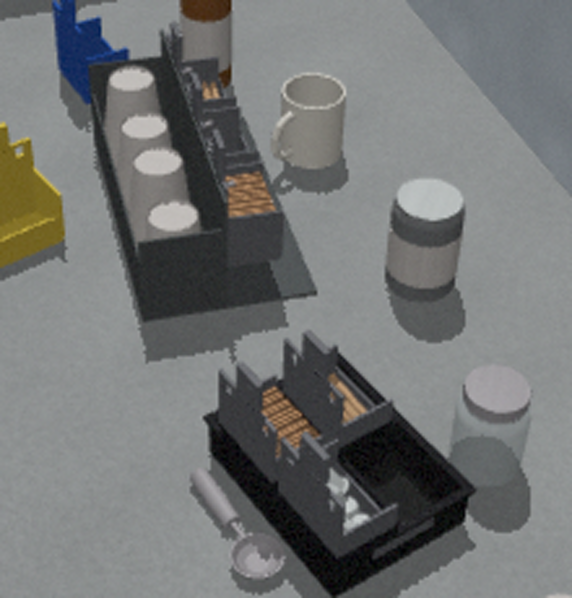

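The crops confirm it. The grey empty bin hangs in the middle bay, with stirrers and coasters either side. The capsule bin has silver domes (c_scene 125,140) and sits in the robot-side row at -y, and the vacant pocket is directly in front of it. All bin backs face the robot. Next I move above the empty bin for a wrist view.

```bash
python3 -m jog '[[0,2,-2,4,0,0,-2],[0,4,-4,5,0,0,-4],[0,6,-6,5,0,0,-7],[0,8,-8,5,0,0,-8],[0,10,-10,5,0,0,-10]]'
python3 -m jog '[[0,0.8,-1.5,0.5,0,0,-2],[0,0.8,-1.5,0.5,0,0,-4],[0,0.8,-1.5,0.5,0,0,-4],[0,0.8,-1.5,0.5,0,0,-4],[0,0.8,-1.5,0.5,0,0,-4]]'
python3 -m jog '[[0,0,0,0,0,0,0],[0,0,0,0,0,0,0]]'
python3 - <<'E'
from h import *
o=bot.get_obs(); print(o["time"],o["ee_pos"],o["tcp_rot"])
p,d=bot.camera("wrist"); W=world("wrist",d,wristT(o)); np.savez("pics/w1.npz",W=W,p=p,T=wristT(o))
cv2.imwrite("pics/w1.png",p[:,:,::-1]); print(wristT(o).round(3))
E
```

```text
time: 1.8
ee_pos: [0.3866, 0.3451, 0.3385]
tcp_rot: [-90.0, -0.1, 21.5]
wrist_force: [0.3, 0.5, 0.0]
opening: 0.0852
time: 2.3
ee_pos: [0.4055, 0.3089, 0.3497]
tcp_rot: [-90.0, 0.0, 1.9]
wrist_force: [0.4, 0.7, -0.7]
opening: 0.0856
time: 2.5
ee_pos: [0.4053, 0.3091, 0.3496]
tcp_rot: [-90.0, 0.0, 1.9]
wrist_force: [-0.2, 0.3, 1.7]
opening: 0.0853
2.5 [0.40531662 0.30905255 0.34963401] [-9.00057030e+01  7.80050285e-03  1.91475991e+00]
[[ 0.999  0.033  0.009  0.403]
 [ 0.034 -0.963 -0.268  0.377]
 [-0.     0.268 -0.963  0.492]
 [ 0.     0.     0.     1.   ]]
```

View pics/w1.png

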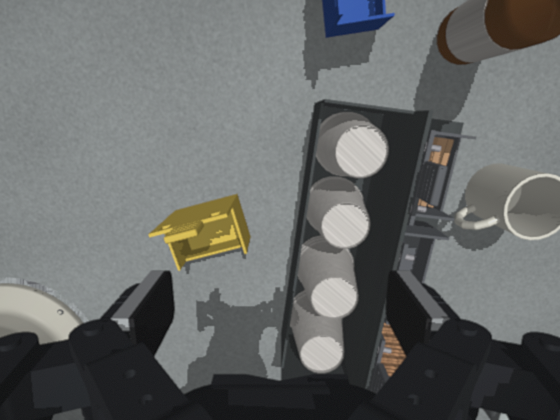

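The wrist view shows the cup trough (340,240), the panel at the right (~415) with bins in front, the mug handle pointing at the middle bay, and yellow at the left. The arm isn't over the bin yet, so I move on over the stand.

```bash
python3 -m jog '[[0,1.5,-1,0,0,0,-0.5],[0,3,-2,0,0,0,-1],[0,4.5,-3,0,0,0,-1.5],[0,5.8,-3.6,0,0,0,-1.5],[0,5.8,-3.6,0,0,0,-1.5]]'
python3 -m jog '[[0,0,0,0,0,0,0],[0,0,0,0,0,0,0]]'
python3 - <<'E'
from h import *
o=bot.get_obs(); print(o["time"],o["ee_pos"],o["tcp_rot"])
p,d=bot.camera("wrist"); W=world("wrist",d,wristT(o)); np.savez("pics/w2.npz",W=W,p=p,T=wristT(o))
cv2.imwrite("pics/w2.png",p[:,:,::-1])
def rect(m,s):
    t=W[m][:,:2].astype(np.float32)
    print(s,len(t),W[m].mean(0).round(4), cv2.minAreaRect(t) if len(t)>4 else '')
z=W[...,2]; 
for lo,hi in ((.184,.195),(.15,.159),(.145,.1495)):
    m=((z>lo)&(z<hi)&(d>.1)).astype(np.uint8)
    n,L,st,c=cv2.connectedComponentsWithStats(m)
    for i in range(1,n):
        if st[i,4]>25: rect(L==i,f"{lo} px{c[i].round()}")
E
```

```text
time: 3.05
ee_pos: [0.5536, 0.2169, 0.3473]
tcp_rot: [-90.1, 0.1, -5.8]
wrist_force: [-0.2, 0.5, 0.5]
opening: 0.0854
time: 3.25
ee_pos: [0.5498, 0.2193, 0.3501]
tcp_rot: [-90.0, -0.0, -5.6]
wrist_force: [0.2, 0.5, 0.7]
opening: 0.0855
3.25 [0.54983861 0.21933794 0.35006509] [-8.99831291e+01 -7.03782805e-03 -5.61467132e+00]
0.184 px[257.  70.] 482 [0.5423 0.3236 0.1884] ((0.542034924030304, 0.3233088552951813), (0.03515665605664253, 0.00804759468883276), 84.65393829345703)
0.184 px[260. 206.] 355 [0.5319 0.213  0.1885] ((0.5315197706222534, 0.21244876086711884), (0.03511766716837883, 0.007924872450530529), 83.96094512939453)
0.184 px[262. 318.] 290 [0.5217 0.1025 0.1884] ((0.5212681293487549, 0.10107646882534027), (0.03618848696351051, 0.007815449498593807), 84.02850341796875)
0.15 px[257. 162.] 2182 [0.5305 0.2406 0.1528] ((0.5324873328208923, 0.21051937341690063), (0.3473891615867615, 0.019678032025694847), 84.63972473144531)
0.15 px[271. 325.] 26 [0.5259 0.0708 0.1516] ((0.5259288549423218, 0.07045071572065353), (0.004502121824771166, 0.006552945822477341), 83.39508056640625)
```

View pics/w2.png

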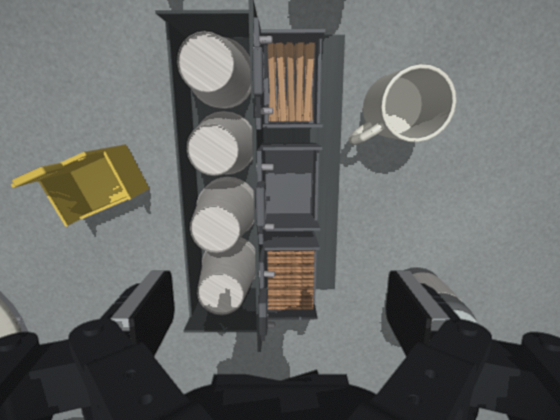

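The wrist view shows the three hung tabs, with the empty bin in the middle at (260,206). Tab centres measure 111 mm apart, z 0.1885, 35×8 mm, yaw −5.3°, all matching the given sizes. The empty bin's tab is at (0.532, 0.213). I descend and pinch.

```bash
python3 -m jog '[[0,-0.4,-0.1,-1,0,0,0.06],[0,-0.71,-0.25,-2.5,0,0,0.06],[0,-0.71,-0.25,-4,0,0,0.06],[0,-0.71,-0.25,-5.5,0,0,0.06],[0,-0.71,-0.25,-6.5,0,0,0.06]]'
python3 -m jog '[[0,0,0,-0.6,0,0,0],[0,0,0,-1.1,0,0,0],[0,0,0,-1.1,0,0,0],[0,0,0,-1.1,0,0,0]]'
python3 - <<'E'
from h import *
o=bot.get_obs(); print(o["ee_pos"],o["tcp_rot"],o["wrist_force"])
E
```

```text
time: 3.8
ee_pos: [0.531, 0.2131, 0.1853]
tcp_rot: [-90.0, 0.0, -5.3]
wrist_force: [0.9, -0.9, -0.9]
opening: 0.0855
time: 4.2
ee_pos: [0.5327, 0.213, 0.1607]
tcp_rot: [-90.0, -0.1, -5.3]
wrist_force: [-0.8, -0.0, 0.8]
opening: 0.0851
[0.53266128 0.21297361 0.16069661] [-8.99693644e+01 -5.77540398e-02 -5.32812729e+00] [-0.82300899 -0.03562972  0.77693506]
```

```bash
python3 -m jog '[[1,0,0,0,0,0,0],[1,0,0,0,0,0,0],[1,0,0,0,0,0,0],[1,0,0,0,0,0,0],[1,0,0,0,0,0,0]]' 50
python3 -m jog '[[1,0,0,0,0,0,0],[1,0,0,0,0,0,0],[1,0,0,0,0,0,0]]'
python3 - <<'E'
from h import *
o=bot.get_obs(); print(o["ee_pos"],o["tcp_rot"],o["wrist_force"],o["torque"])
E
```

```text
time: 4.7
ee_pos: [0.5329, 0.2125, 0.1598]
tcp_rot: [-90.0, -0.0, -5.4]
wrist_force: [-0.5, 0.3, 0.1]
opening: 0.0125
time: 5.0
ee_pos: [0.5328, 0.2126, 0.1599]
tcp_rot: [-90.0, -0.0, -5.4]
wrist_force: [-0.5, -0.0, 2.1]
opening: 0.0072
[0.53277411 0.21258859 0.15987619] [-8.99923622e+01 -6.96971618e-03 -5.36972118e+00] [-0.45104299 -0.02953305  2.12007011] [0.04289295 0.22221183 0.09926387]
```

```bash
python3 -m jog '[[1,0,0,0.08,0,0,0],[1,0,0,0.16,0,0,0],[1,0.16,-0.015,0.18,0,0,0],[1,0.32,-0.03,0.2,0,0,0],[1,0.48,-0.045,0.22,0,0,0]]'
python3 -m jog '[[1,0.16,-0.015,0.02,0,0,0],[1,0.32,-0.03,0.04,0,0,0],[1,0.48,-0.045,0.06,0,0,0],[1,0.56,-0.05,0.08,0,0,0],[1,0.56,-0.05,0.08,0,0,0]]'
python3 -m jog '[[1,0,0,0.2,0,0,0],[1,0,0,0.6,0,0,0],[1,0,0,1,0,0,0],[1,0,0,1.5,0,0,0],[1,0,0,2,0,0,0]]'
python3 -m jog '[[1,0,0,1,0,0,0],[1,0,0,2,0,0,0],[1,0,0,3,0,0,0],[1,0,0,4,0,0,0],[1,0,0,4,0,0,0]]'
python3 - <<'E'
from h import *
p,d=bot.camera("scene"); W=world("scene",d)
cv2.imwrite("pics/s2.png",cv2.resize(p[60:400,150:480,::-1],None,fx=1.7,fy=1.7)); o=bot.get_obs(); print(o["ee_pos"],o["tcp_rot"],o["wrist_force"],o["torque"])
E
```

```text
time: 5.5
ee_pos: [0.5452, 0.2114, 0.1651]
tcp_rot: [-90.0, 0.0, -5.4]
wrist_force: [-0.1, -0.4, -1.8]
opening: 0.0076
time: 6.0
ee_pos: [0.5591, 0.2101, 0.1672]
tcp_rot: [-90.0, 0.0, -5.4]
wrist_force: [-0.0, -0.2, -0.8]
opening: 0.0072
time: 6.5
ee_pos: [0.5588, 0.2102, 0.2188]
tcp_rot: [-90.0, -0.0, -5.4]
wrist_force: [-0.1, 0.7, -1.4]
opening: 0.0076
time: 7.0
ee_pos: [0.5593, 0.2104, 0.3217]
tcp_rot: [-89.9, -0.3, -5.4]
wrist_force: [-0.2, 0.7, -1.0]
opening: 0.0071
[0.55926806 0.21037019 0.31945346] [-89.90933933  -0.18497559  -5.37148566] [ 0.28434648  0.60781071 -1.69986471] [ 0.00208211  0.07457839 -0.00780409]
```

View pics/s2.png

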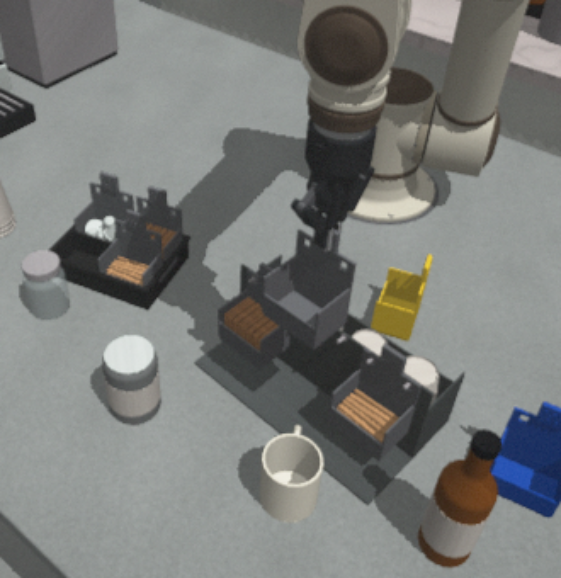

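The empty bin is held upright and clear of the stand (crop 310,295), and the two hung neighbours are unmoved. Next I carry it to the far side of the carrier, so the wrist camera sees the carrier past the bin.

```bash
python3 -m jog '[[1,-0.2,-0.8,1,0,0,0.5],[1,-0.5,-2,2,0,0,1],[1,-0.8,-3.5,3,0,0,1.5],[1,-1,-5,4,0,0,2],[1,-1.2,-6.5,4,0,0,2.5]]'
python3 -m jog '[[1,-0.2,-1.5,0,0,0,0.3],[1,-0.4,-3,0,0,0,0.6],[1,-0.6,-4.5,0,0,0,0.9],[1,-0.8,-6,0,0,0,1.2],[1,-1,-7.5,0,0,0,1.6]]'
python3 -m jog '[[1,0,-1.5,0,0,0,0],[1,0,-3,0,0,0,0],[1,0,-4.5,0,0,0,0],[1,0,-6,0,0,0,0],[1,0,-7.5,0,0,0,0]]'
python3 -m jog '[[1,0,-1,0,0,0,0],[1,0,-2,0,0,0,0],[1,0,-2,0,0,0,0],[1,0,-2,0,0,0,0],[1,0,-2,0,0,0,0]]'
cat > look.py <<'E'
import sys
from h import *
tag=sys.argv[1]
o=bot.get_obs(); print(o["time"],o["ee_pos"],o["tcp_rot"])
p,d=bot.camera("wrist"); W=world("wrist",d,wristT(o)); np.savez(f"pics/{tag}.npz",W=W,p=p,d=d)
cv2.imwrite(f"pics/{tag}.png",p[:,:,::-1])
z=W[...,2]
for lo,hi in [(float(a),float(b)) for a,b in (s.split(',') for s in sys.argv[2:])]:
    m=((z>lo)&(z<hi)&(d>.1)).astype(np.uint8)
    n,L,st,c=cv2.connectedComponentsWithStats(m)
    for i in range(1,n):
        if st[i,4]>40:
            r=cv2.minAreaRect(W[L==i][:,:2].astype(np.float32)); print((lo,hi),c[i].round(),st[i,4],"z%.4f"%np.median(z[L==i]),np.round(r[0],4),np.round(r[1],4),round(r[2],2))
E
python3 look.py w3 .145,.157 .112,.123 .045,.054
```

```text
time: 7.55
ee_pos: [0.5284, 0.0465, 0.4196]
tcp_rot: [-90.0, -0.2, 7.3]
wrist_force: [0.7, -0.4, -2.4]
opening: 0.0073
time: 8.05
ee_pos: [0.5033, -0.1413, 0.4165]
tcp_rot: [-90.0, 0.1, 15.2]
wrist_force: [1.2, -0.3, -1.0]
opening: 0.0072
time: 8.55
ee_pos: [0.5034, -0.3288, 0.4165]
tcp_rot: [-90.0, 0.0, 15.1]
wrist_force: [-0.4, 0.3, -0.7]
opening: 0.0072
time: 9.05
ee_pos: [0.5039, -0.3766, 0.4177]
tcp_rot: [-90.0, -0.0, 15.2]
wrist_force: [0.3, 0.2, -0.7]
opening: 0.0071
9.05 [ 0.5038634  -0.37663773  0.41774388] [-9.00302382e+01 -3.81629122e-02  1.51607229e+01]
(0.145, 0.157) [274.   9.] 156 z0.1502 [ 0.4537 -0.2107] [0.0073 0.0175] 15.04
(0.145, 0.157) [347.  10.] 168 z0.1501 [ 0.5262 -0.1911] [0.0083 0.0185] 15.32
(0.145, 0.157) [274. 102.] 234 z0.1505 [ 0.4768 -0.2993] [0.0067 0.0348] 15.01
(0.112, 0.123) [339.  35.] 157 z0.1175 [ 0.5283 -0.2038] [0.0063 0.0488] 14.21
(0.112, 0.123) [273.  39.] 88 z0.1175 [ 0.4575 -0.2328] [0.0034 0.0285] 12.54
(0.112, 0.123) [273.  74.] 72 z0.1177 [ 0.4667 -0.2677] [0.0024 0.025 ] 14.92
(0.112, 0.123) [273. 131.] 69 z0.1177 [ 0.4834 -0.3305] [0.0025 0.026 ] 14.86
(0.045, 0.054) [328.  83.] 3723 z0.0496 [ 0.5321 -0.247 ] [0.1633 0.1869] 14.67
(0.045, 0.054) [322.  15.] 53 z0.0459 [ 0.5072 -0.1762] [0.0029 0.0361] 14.44
(0.045, 0.054) [380.  19.] 73 z0.0460 [ 0.5805 -0.1613] [0.0032 0.0458] 14.12
(0.045, 0.054) [300.  55.] 53 z0.0506 [ 0.4896 -0.2307] [0.0525 0.0008] 14.69
(0.045, 0.054) [311.  94.] 98 z0.0516 [ 0.5188 -0.2726] [0.0281 0.0114] 71.64
(0.045, 0.054) [319. 110.] 95 z0.0459 [ 0.5371 -0.2909] [0.003  0.0705] 14.77
(0.045, 0.054) [406. 111.] 108 z0.0490 [ 0.6579 -0.2591] [0.0229 0.0661] 16.44
(0.045, 0.054) [291. 118.] 269 z0.0487 [ 0.5035 -0.3051] [0.0243 0.061 ] 50.75
(0.045, 0.054) [144. 375.] 113 z0.0464 [ 0.3737 -0.7833] [0.0479 0.0176] 61.68
(0.045, 0.054) [  8. 384.] 74 z0.0489 [ 0.1534 -0.8599] [0.0043 0.029 ] 88.43
```

View pics/w3.png

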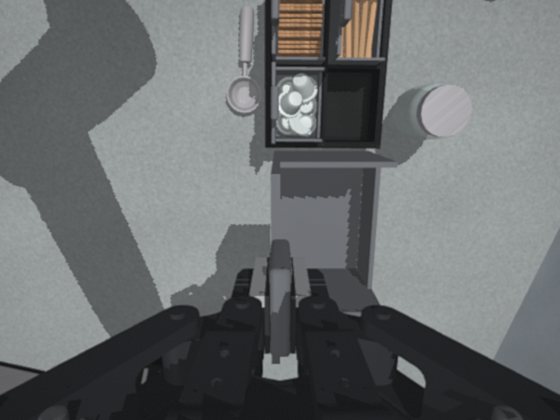

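The view shows the carrier from above: capsules at (297,105), the vacant pocket at (350,103), the teaspoon at (243,90) and the jar at (445,110). I fit the pocket walls accurately.

Run:
```python
from h import *
f=np.load("pics/w3.npz"); W=f["W"]; z=W[...,2]
m=((z>.046)&(z<.053)).astype(np.uint8); n,L,st,c=cv2.connectedComponentsWithStats(m); i=L[83,382] or 1+np.argmax(st[1:,4]); i=1+np.argmax(st[1:,4])
P=W[L==i]; pivot=np.array([.5321,-.247])
for yaw in (14.7,15.1):
    a=np.radians(yaw); R=np.array([[np.cos(a),np.sin(a)],[-np.sin(a),np.cos(a)]])
    Q=(P[:,:2]-pivot)@R.T
    print("yaw",yaw,"z",np.median(P[:,2]))
    # vacant pocket: +x half, -y half
    def fit(sel,ax,fn,bins):
        r=[]
        for b0,b1 in zip(bins[:-1],bins[1:]):
            s=Q[sel&(Q[:,1-ax]>b0)&(Q[:,1-ax]<b1)][:,ax]
            if len(s)>4: r.append(((b0+b1)/2,fn(s)))
        r=np.array(r); k,_=np.polyfit(r[:,0],r[:,1],1); return np.round([np.median(r[:,1]),np.degrees(k)],4)
    bx=np.arange(-.07,.07,.005)
    print(" x outer +",fit(Q[:,0]>.06,0,lambda s:np.percentile(s,97),np.arange(-.08,.08,.008)))
    print(" x inner +",fit(Q[:,0]>.06,0,lambda s:np.percentile(s,3),np.arange(-.08,.0,.008)))
    print(" x outer -",fit(Q[:,0]<-.06,0,lambda s:np.percentile(s,3),np.arange(-.08,.08,.008)))
    print(" y outer -",fit((Q[:,1]<-.07),1,lambda s:np.percentile(s,3),np.arange(-.07,.07,.008)))
    print(" y inner -",fit((Q[:,1]<-.07),1,lambda s:np.percentile(s,97),np.arange(.01,.065,.008)))
    mid=(abs(Q[:,1])<.04)
    h=np.histogram(Q[(Q[:,0]>.01)&(Q[:,0]<.06)][:,1],bins=np.arange(-.1,.1,.002)); print(" y rows",[(round(b,3),int(v)) for v,b in zip(*h) if v>3])
    h=np.histogram(Q[(Q[:,1]>-.07)&(Q[:,1]<-.01)][:,0],bins=np.arange(-.085,.085,.002)); print(" x cols",[(round(b,3),int(v)) for v,b in zip(*h) if v>3])
F=(W[...,2]<.02)&(W[...,2]>-.01)
Q=(W[...,:2]-pivot)@R.T
s=F&(Q[...,0]>0)&(Q[...,0]<.078)&(Q[...,1]>-.09)&(Q[...,1]<.02)
print("floor",s.sum(),np.median(z[s]),np.percentile(Q[s],[1,99],axis=0).round(4))
for u,v in ((274,102),): print(Q[v,u],z[v,u])
```

```text
yaw 14.7 z 0.04957724846028033
 x outer + [0.081  0.0742]
 x inner + [ 0.0722 -0.0546]
 x outer - [-0.0805 -0.3165]
 y outer - [-0.0926  0.2836]
 y inner - [-0.0853  0.4153]
 y rows [(np.float64(-0.094), 36), (np.float64(-0.092), 35), (np.float64(-0.09), 58), (np.float64(-0.088), 48), (np.float64(-0.086), 36), (np.float64(0.01), 38), (np.float64(0.012), 48), (np.float64(0.014), 66), (np.float64(0.016), 20)]
 x cols [(np.float64(-0.081), 92), (np.float64(-0.079), 45), (np.float64(-0.077), 90), (np.float64(-0.075), 44), (np.float64(-0.003), 71), (np.float64(-0.001), 67), (np.float64(0.001), 43), (np.float64(0.071), 49), (np.float64(0.073), 69), (np.float64(0.075), 66), (np.float64(0.077), 69), (np.float64(0.079), 67), (np.float64(0.081), 10)]
yaw 15.1 z 0.04957724846028033
 x outer + [0.0809 0.5131]
 x inner + [0.0719 0.4172]
 x outer - [-0.0808  0.0959]
 y outer - [-0.0926 -0.12  ]
 y inner - [-0.0855  0.0485]
 y rows [(np.float64(-0.094), 38), (np.float64(-0.092), 36), (np.float64(-0.09), 72), (np.float64(-0.088), 36), (np.float64(-0.086), 36), (np.float64(0.01), 38), (np.float64(0.012), 74), (np.float64(0.014), 40), (np.float64(0.016), 20)]
 x cols [(np.float64(-0.083), 9), (np.float64(-0.081), 83), (np.float64(-0.079), 45), (np.float64(-0.077), 90), (np.float64(-0.075), 44), (np.float64(-0.005), 11), (np.float64(-0.003), 66), (np.float64(-0.001), 74), (np.float64(0.001), 30), (np.float64(0.071), 59), (np.float64(0.073), 66), (np.float64(0.075), 69), (np.float64(0.077), 61), (np.float64(0.079), 66)]
floor 3166 0.006126152490821379 [[ 0.0081 -0.0842]
 [ 0.0724  0.0113]]
[-0.06693047 -0.03554183] 0.1519228457733095
```

```bash
python3 -m jog '[[1,0.5,1,0,0,0,-0.04],[1,1,2,-0.5,0,0,-0.04],[1,1.5,3,-1.5,0,0,-0.04],[1,1.84,3.8,-2.5,0,0,-0.04],[1,1.84,3.8,-3.1,0,0,-0.04]]'
python3 -m jog '[[1,0,0,-1,0,0,0],[1,0,0,-2,0,0,0],[1,0,0,-3,0,0,0],[1,0,0,-4,0,0,0],[1,0,0,-4,0,0,0]]'
python3 -m jog '[[1,0,0,0,0,0,0],[1,0,0,0,0,0,0]]'
python3 - <<'E'
from h import *
o=bot.get_obs(); print(o["ee_pos"],o["tcp_rot"],o["wrist_force"])
E
python3 look.py w4 .08,.092 .045,.0535
```

```text
time: 9.6
ee_pos: [0.5501, -0.2785, 0.3392]
tcp_rot: [-90.0, -0.1, 15.2]
wrist_force: [-0.8, 0.1, -1.4]
opening: 0.0072
time: 10.1
ee_pos: [0.5486, -0.2808, 0.2373]
tcp_rot: [-89.9, 0.2, 15.0]
wrist_force: [-0.1, 0.3, -1.9]
opening: 0.0074
time: 10.3
ee_pos: [0.5502, -0.2822, 0.2421]
tcp_rot: [-90.1, -0.1, 15.0]
wrist_force: [0.2, 0.0, -0.7]
opening: 0.0074
[ 0.55017048 -0.28215493  0.24208006] [-90.11731457  -0.13216145  14.95580867] [ 0.16745149  0.011952   -0.67706325]
10.3 [ 0.55017048 -0.28215493  0.24208006] [-90.11731457  -0.13216145  14.95580867]
(0.08, 0.092) [183.  64.] 483 z0.0862 [ 0.4514 -0.2013] [0.0011 0.0913] 14.73
(0.08, 0.092) [191. 191.] 386 z0.0863 [ 0.4769 -0.299 ] [0.0042 0.0919] 16.67
(0.08, 0.092) [412. 188.] 481 z0.0823 [ 0.6654 -0.2481] [0.0644 0.031 ] 77.78
(0.045, 0.0535) [296.  84.] 4801 z0.0496 [ 0.5287 -0.2335] [0.1635 0.2159] 14.73
(0.045, 0.0535) [232.  20.] 232 z0.0491 [ 0.4713 -0.1554] [0.0618 0.0079] 14.54
(0.045, 0.0535) [322.  21.] 209 z0.0485 [ 0.5436 -0.1328] [0.0619 0.0089] 6.51
(0.045, 0.0535) [263.  44.] 71 z0.0459 [ 0.5041 -0.1631] [0.0018 
[... 268 characters left out ...]
[227.  61.] 102 z0.0494 [ 0.4783 -0.1837] [0.0536 0.0014] 16.0
(0.045, 0.0535) [263.  70.] 47 z0.0458 [ 0.5092 -0.1832] [0.0018 0.0158] 14.35
(0.045, 0.0535) [229.  83.] 63 z0.0489 [ 0.4831 -0.201 ] [0.0529 0.0007] 14.99
(0.045, 0.0535) [263. 105.] 113 z0.0458 [ 0.5163 -0.21  ] [0.0028 0.0364] 14.66
(0.045, 0.0535) [230.  97.] 60 z0.0498 [ 0.4859 -0.2127] [0.0527 0.0002] 14.99
(0.045, 0.0535) [229. 200.] 1094 z0.0477 [ 0.5065 -0.2904] [0.0624 0.0892] 14.68
(0.045, 0.0535) [250. 169.] 241 z0.0513 [ 0.5176 -0.2689] [0.0324 0.0171] 89.82
(0.045, 0.0535) [394. 177.] 196 z0.0497 [ 0.6571 -0.2445] [0.065  0.0211] 73.64
(0.045, 0.0535) [280. 366.] 182 z0.0496 [ 0.6023 -0.4742] [0.0369 0.0072] 10.46
```

```bash
python3 -m jog '[[1,0,0,-0.8,0,0,0],[1,0,0,-1.6,0,0,0],[1,0,0,-2.2,0,0,0],[1,0,0,-2.6,0,0,0],[1,0,0,-2.6,0,0,0]]'
python3 -m jog '[[1,0,0,-0.1,0,0,0],[1,0,0,-0.2,0,0,0],[1,0,0,-0.3,0,0,0],[1,0,0,-0.4,0,0,0],[1,0,0,-0.4,0,0,0]]'
python3 -m jog '[[1,0,0,-0.1,0,0,0],[1,0,0,-0.2,0,0,0],[1,0,0,-0.3,0,0,0],[1,0,0,-0.4,0,0,0],[1,0,0,-0.4,0,0,0]]'
python3 - <<'E'
from h import *
o=bot.get_obs(); print(o["ee_pos"],o["tcp_rot"],o["wrist_force"],o["torque"])
p,d=bot.camera("side"); cv2.imwrite("pics/s3.png",cv2.resize(p[210:350,230:400,::-1],None,fx=4,fy=4))
E
```

```text
time: 10.85
ee_pos: [0.5496, -0.2822, 0.1742]
tcp_rot: [-90.0, 0.0, 14.9]
wrist_force: [0.3, 0.8, -1.7]
opening: 0.0071
time: 11.35
ee_pos: [0.5497, -0.2823, 0.1644]
tcp_rot: [-90.0, 0.0, 14.9]
wrist_force: [-1.0, -0.1, -2.4]
opening: 0.0071
time: 11.85
ee_pos: [0.5498, -0.2821, 0.1592]
tcp_rot: [-90.2, -0.2, 14.9]
wrist_force: [-9.6, 6.2, 26.0]
opening: 0.007
[ 0.54982079 -0.28205862  0.15920394] [-90.15075103  -0.19288321  14.94071375] [-9.60825891  6.17120826 26.01604854] [ 1.12068136  1.97115588 -0.0865294 ]
```

View pics/s3.png

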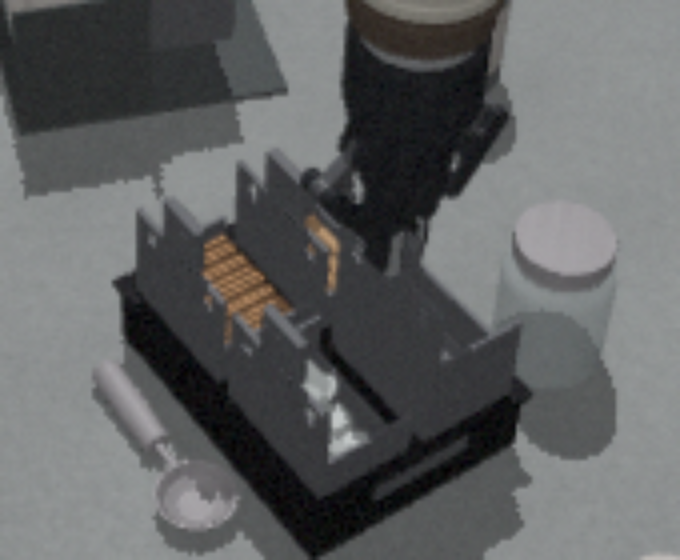

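The bin's lower 6 mm has entered the pocket, then the shoulder caught on a rim at about 26 N. I lift a little and measure the held bin against the pocket.

```bash
python3 -m jog '[[1,0,0,0.2,0,0,0],[1,0,0,0.3,0,0,0],[1,0,0,0.3,0,0,0]]'
python3 look.py w5
python3 - <<'E'
from h import *
f=np.load("pics/w5.npz"); W=f["W"]; z=W[...,2]; pivot=np.array([.5321,-.247]); a=np.radians(14.85); R=np.array([[np.cos(a),np.sin(a)],[-np.sin(a),np.cos(a)]])
Q=(W[...,:2]-pivot)@R.T; o=bot.get_obs(); print("tool Q",((o["ee_pos"][:2]-pivot)@R.T).round(4),o["wrist_force"],o["ee_pos"][2])
und=o["ee_pos"][2]-.1159; print("underside",und)
def runs(s,ax,w=.001):
    h,b=np.histogram(Q[s][:,ax],bins=np.arange(-.13,.14,w)); return [(round(b[i],3),int(h[i])) for i in range(len(h)) if h[i]>2]
box=(Q[...,0]>-.01)&(Q[...,0]<.09)&(Q[...,1]>-.11)&(Q[...,1]<.03)
s=box&(abs(z-und-.070)<.004)&(Q[...,0]>.015)&(Q[...,0]<.06); print("side tops y",runs(s,1),np.median(z[s]))
s=box&(abs(z-und-.040)<.004)&(Q[...,0]>.055); print("front top x",runs(s,0)); print("front top y",np.percentile(Q[s][:,1],[1,99]),np.median(z[s]))
t=W[s][:,:2].astype(np.float32); print(cv2.minAreaRect(t))
s=box&(abs(z-.0496)<.003); 
print("rim x",runs(s&(Q[...,1]>-.07)&(Q[...,1]<0),0)); print("rim y",runs(s&(Q[...,0]>.01)&(Q[...,0]<.06),1))
s=(abs(z-.0496)<.003)&(Q[...,0]>-.09)&(Q[...,0]<.09)&(abs(Q[...,1]-.014)<.115)
print("all rim x",[runs(s&(Q[...,1]>.03)&(Q[...,1]<.1),0)])
for lo,hi in ((.11,.125),(.145,.17)):
    s=(z>lo)&(z<hi)&(abs(Q[...,0]-.0084)<.02)&(abs(Q[...,1]+.037)<.06)
    if s.sum()>20: print("plate/tab",lo,cv2.minAreaRect(Q[s].astype(np.float32)),np.median(z[s]),s.sum())
cv2.imwrite("pics/w5c.png",cv2.resize(f["p"][60:320,150:470,::-1],None,fx=2.4,fy=2.2))
E
```

```text
time: 12.2
ee_pos: [0.5499, -0.2824, 0.1621]
tcp_rot: [-90.0, -0.0, 14.9]
wrist_force: [0.5, 0.4, -1.7]
opening: 0.0071
12.2 [ 0.54986718 -0.2823956   0.16214134] [-9.00033103e+01 -2.57237603e-03  1.49289815e+01]
tool Q [ 0.008  -0.0387] [-0.11222965 -0.22117429 -1.24058413] 0.1617538341267058
underside 0.045853834126705795
side tops y [(np.float64(-0.085), 14), (np.float64(-0.084), 26), (np.float64(-0.083), 82), (np.float64(-0.082), 4), (np.float64(0.003), 85), (np.float64(0.004), 166), (np.float64(0.005), 167), (np.float64(0.006), 98)] 0.11581356694572861
front top x [(np.float64(0.055), 9), (np.float64(0.056), 11), (np.float64(0.057), 10), (np.float64(0.058), 10), (np.float64(0.059), 12), (np.float64(0.06), 8), (np.float64(0.061), 10), (np.float64(0.062), 10), (np.float64(0.063), 9), (np.float64(0.064), 11), (np.float64(0.065), 11), (np.float64(0.066), 76), (np.float64(0.067), 310), (np.float64(0.068), 188), (np.float64(0.069), 203), (np.float64(0.07), 27)]
front top y [-0.08311756  0.0062965 ] 0.08577561893939553
((0.602814257144928, -0.26820889115333557), (0.015187187120318413, 
[... 5714 characters left out ...]
loat64(0.002), 49), (np.float64(0.067), 3), (np.float64(0.068), 19), (np.float64(0.069), 17), (np.float64(0.07), 5), (np.float64(0.072), 160), (np.float64(0.073), 178), (np.float64(0.074), 172), (np.float64(0.075), 167), (np.float64(0.076), 171), (np.float64(0.077), 178), (np.float64(0.078), 175), (np.float64(0.079), 165), (np.float64(0.08), 170), (np.float64(0.081), 133), (np.float64(0.082), 4)]]
plate/tab 0.11 ((0.016484562307596207, 0.012902672402560711), (0.01904626190662384, 0.02397714927792549), 87.43071746826172) 0.11603578207497603 364
plate/tab 0.145 ((0.006022879853844643, -0.03976162150502205), (0.08984071761369705, 0.029903322458267212), 73.36911010742188) 0.1583496077727149 1063
```

View pics/w5c.png

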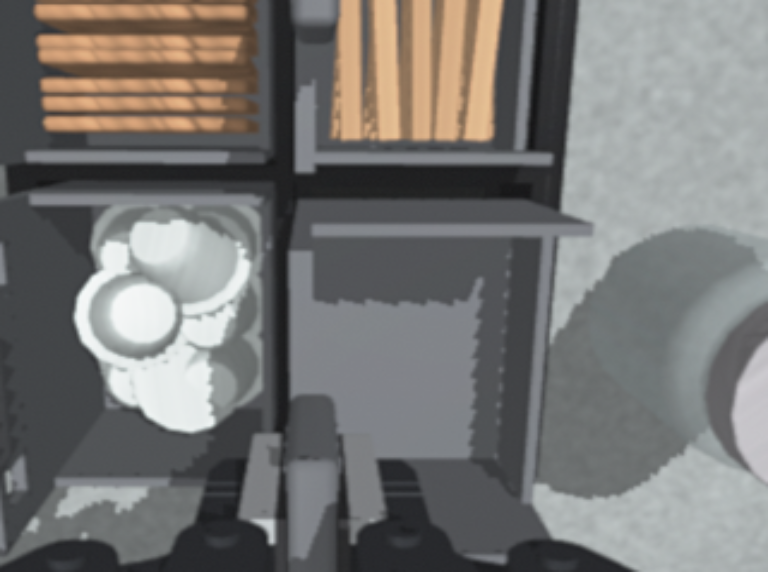

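The crop shows the bin over its pocket. The numbers put it about 2 mm too far in −y': bin span −85…+6.7 mm against pocket −85.4…+10.5. x' is centred. I shift it and insert.

```bash
python3 -m jog '[[1,-0.02,0.075,0,0,0,-0.03],[1,-0.02,0.075,0,0,0,-0.03],[1,-0.02,0.075,0,0,0,-0.03]]'
python3 -m jog '[[1,0,0,-0.1,0,0,0],[1,0,0,-0.2,0,0,0],[1,0,0,-0.3,0,0,0],[1,0,0,-0.4,0,0,0],[1,0,0,-0.4,0,0,0]]'
python3 - <<'E'
from h import *
o=bot.get_obs(); print(o["ee_pos"],o["tcp_rot"],o["wrist_force"],o["torque"])
E
```

```text
time: 12.55
ee_pos: [0.5492, -0.2803, 0.1619]
tcp_rot: [-90.0, 0.0, 14.8]
wrist_force: [-0.8, -0.2, -1.2]
opening: 0.007
time: 13.05
ee_pos: [0.5491, -0.2804, 0.1516]
tcp_rot: [-90.0, 0.0, 14.8]
wrist_force: [-0.1, 0.1, -1.9]
opening: 0.0071
[ 0.54907017 -0.28038952  0.15162214] [-8.99723115e+01  3.46657790e-02  1.47754941e+01] [-0.13682587  0.12169919 -1.89207954] [-0.00219657  0.05631691 -0.0466028 ]
```

```bash
python3 -m jog '[[1,0,0,-0.2,0,0,0],[1,0,0,-0.4,0,0,0],[1,0,0,-0.6,0,0,0],[1,0,0,-0.8,0,0,0],[1,0,0,-0.9,0,0,0]]'
python3 -m jog '[[1,0,0,-0.08,0,0,0],[1,0,0,-0.16,0,0,0],[1,0,0,-0.22,0,0,0],[1,0,0,-0.26,0,0,0],[1,0,0,-0.26,0,0,0]]'
python3 - <<'E'
from h import *
o=bot.get_obs(); print(o["ee_pos"],o["tcp_rot"],o["wrist_force"],o["torque"])
E
```

```text
time: 13.55
ee_pos: [0.549, -0.2804, 0.1289]
tcp_rot: [-90.0, 0.0, 14.8]
wrist_force: [-0.0, -0.1, -1.3]
opening: 0.0073
time: 14.05
ee_pos: [0.5493, -0.2804, 0.1231]
tcp_rot: [-90.0, 0.0, 14.8]
wrist_force: [-0.2, -0.4, -1.0]
opening: 0.0072
[ 0.54926571 -0.28044434  0.12313285] [-8.99971720e+01  1.79129168e-03  1.47794797e+01] [-0.23357482 -0.42048132 -1.01393543] [-0.00621673  0.00555937 -0.02847126]
```

```bash
python3 -m jog '[[1,0,0,-0.03,0,0,0],[1,0,0,-0.05,0,0,0],[1,0,0,-0.05,0,0,0]]'
python3 -m jog '[[0.6,0,0,0,0,0,0],[0.4,0,0,0,0,0,0],[0.4,0,0,0,0,0,0],[0.4,0,0,0,0,0,0],[0.4,0,0,0,0,0,0]]'
python3 -m jog '[[0.3,0,0,0.5,0,0,0],[0.2,0,0,1.5,0,0,0],[0,0,0,3,0,0,0],[0,0,0,4.5,0,0,0],[0,0,0,5.5,0,0,0]]'
python3 -m jog '[[0,-0.5,-0.6,0.7,0,0,0],[0,-1,-1.2,1.4,0,0,0],[0,-1,-1.2,1.4,0,0,0],[0,-1,-1.2,1.4,0,0,0],[0,-1,-1.2,1.4,0,0,0]]'
python3 look.py w6 .145,.156 .112,.121 .071,.079
```

```text
time: 14.35
ee_pos: [0.5493, -0.2804, 0.1219]
tcp_rot: [-90.0, 0.0, 14.8]
wrist_force: [0.0, 1.1, -1.4]
opening: 0.007
time: 14.85
ee_pos: [0.5493, -0.2805, 0.122]
tcp_rot: [-90.0, -0.0, 14.8]
wrist_force: [-0.1, 0.3, 0.4]
opening: 0.0511
time: 15.35
ee_pos: [0.5494, -0.2805, 0.2635]
tcp_rot: [-90.1, -0.2, 14.8]
wrist_force: [0.9, -0.4, -0.1]
opening: 0.0857
time: 15.85
ee_pos: [0.5245, -0.31, 0.2937]
tcp_rot: [-90.0, 0.0, 14.8]
wrist_force: [-0.1, -0.0, -0.5]
opening: 0.0852
15.85 [ 0.5244767  -0.30996688  0.29373646] [-8.99512608e+01  3.10098014e-02  1.47952985e+01]
(0.145, 0.156) [221.  37.] 607 z0.1503 [ 0.4517 -0.2018] [0.0082 0.0356] 14.75
(0.145, 0.156) [323.  37.] 603 z0.1503 [ 0.5241 -0.1828] [0.0083 0.0355] 14.61
(0.145, 0.156) [227. 173.] 458 z0.1503 [ 0.477  -0.2989] [0.0083 0.0353] 14.41
(0.145, 0.156) [318. 175.] 449 z0.1503 [ 0.5494 -0.2811] [0.0083 0.0356] 14.92
(0.112, 0.121) [224.   5.] 70 z0.1175 [ 0.4423 -0.1742] [0.0042 0.0098] 15.62
(0.112, 0.121) [316.  15.] 120 z0.1175 [ 0.5174 -0.1673] [0.0039 0.0351] 12.95
(0.112, 0.121) [315.  85.] 210 z0.1176 [ 0.5293 -0.2
[... 588 characters left out ...]
0.079) [352.   2.] 304 z0.0750 [ 0.5448 -0.1315] [0.0578 0.003 ] 14.85
(0.071, 0.079) [262. 101.] 231 z0.0757 [ 0.4888 -0.2223] [0.062  0.0316] 14.79
(0.071, 0.079) [348. 104.] 213 z0.0754 [ 0.5666 -0.2174] [0.0583 0.0028] 14.72
(0.071, 0.079) [261. 120.] 230 z0.0757 [ 0.4996 -0.2655] [0.0613 0.0371] 14.82
(0.071, 0.079) [346. 118.] 180 z0.0755 [ 0.5699 -0.2296] [0.0577 0.0019] 14.82
(0.071, 0.079) [423. 161.] 488 z0.0760 [ 0.6672 -0.2511] [0.0703 0.0417] 86.79
(0.071, 0.079) [265. 204.] 214 z0.0753 [ 0.5161 -0.3339] [0.0641 0.0168] 0.96
(0.071, 0.079) [342. 206.] 225 z0.0752 [ 0.5931 -0.3157] [0.0578 0.0037] 15.0
(0.071, 0.079) [304. 342.] 268 z0.0749 [ 0.6018 -0.4901] [0.066  0.0311] 22.61
```

The empty bin is seated, with its tab top at z 0.1503 like its neighbours. The capsule bin's tab is at (0.477, −0.299), so I grasp it now.

```bash
python3 -m jog '[[0,-1,0.2,0,0,0,0],[0,-1.9,0.444,-1,0,0,0],[0,-1.9,0.444,-2.5,0,0,0],[0,-1.9,0.444,-4,0,0,0],[0,-1.9,0.444,-5,0,0,0]]'
python3 -m jog '[[0,0,0,-0.8,0,0,0],[0,0,0,-1.5,0,0,0],[0,0,0,-1.87,0,0,0],[0,0,0,-1.87,0,0,0],[0,0,0,-1.87,0,0,0]]'
python3 -m jog '[[0.7,0,0,0,0,0,0],[1,0,0,0,0,0,0],[1,0,0,0,0,0,0],[1,0,0,0,0,0,0],[1,0,0,0,0,0,0]]' 70
python3 -m jog '[[1,0,0,0,0,0,0],[1,0,0,0,0,0,0],[1,0,0,0,0,0,0]]'
python3 - <<'E'
from h import *
o=bot.get_obs(); print(o["ee_pos"],o["tcp_rot"],o["wrist_force"],o["torque"])
E
```

```text
time: 16.4
ee_pos: [0.4759, -0.2981, 0.1661]
tcp_rot: [-89.9, 0.1, 14.8]
wrist_force: [1.1, 0.7, -0.3]
opening: 0.0853
time: 16.9
ee_pos: [0.477, -0.2992, 0.1232]
tcp_rot: [-90.0, -0.0, 14.8]
wrist_force: [0.2, 0.3, 0.4]
opening: 0.0855
time: 17.4
ee_pos: [0.4768, -0.2994, 0.1229]
tcp_rot: [-90.0, -0.0, 14.8]
wrist_force: [-0.3, 0.2, 0.4]
opening: 0.0121
time: 17.7
ee_pos: [0.4768, -0.2995, 0.123]
tcp_rot: [-90.0, -0.0, 14.8]
wrist_force: [-0.7, 0.1, 2.9]
opening: 0.007
[ 0.47684898 -0.2994674   0.12297933] [-9.00249725e+01 -1.44582685e-02  1.47794070e+01] [-0.71257304  0.08393446  2.92494333] [-0.05186669  0.09012194  0.03703832]
```

```bash
python3 -m jog '[[1,0,0,0.2,0,0,0],[1,0,0,0.5,0,0,0],[1,0,0,0.9,0,0,0],[1,0,0,1.3,0,0,0],[1,0,0,1.8,0,0,0]]'
python3 -m jog '[[1,0,0,1,0,0,0],[1,0,0,2.2,0,0,0],[1,0,0,3.5,0,0,0],[1,0,0,4.8,0,0,0],[1,0,0,6,0,0,0]]'
python3 -m jog '[[1,0.2,0.5,1,0,0,-0.2],[1,0.6,1.5,2,0,0,-0.5],[1,1,3,3,0,0,-1],[1,1.4,4.5,3,0,0,-1.5],[1,1.8,6,3,0,0,-1.9]]'
python3 -m jog '[[1,0.4,1.5,0,0,0,-0.5],[1,0.8,3,0,0,0,-1],[1,1.2,4.5,0,0,0,-1.5],[1,1.6,6,0,0,0,-1.9],[1,1.8,7.5,0,0,0,-2.13]]'
python3 - <<'E'
from h import *
o=bot.get_obs(); print(o["ee_pos"],o["tcp_rot"],o["wrist_force"],o["torque"])
E
```

```text
time: 18.2
ee_pos: [0.4767, -0.2993, 0.1686]
tcp_rot: [-90.0, 0.0, 14.8]
wrist_force: [-0.0, -0.2, -2.1]
opening: 0.0066
time: 18.7
ee_pos: [0.4766, -0.2992, 0.3203]
tcp_rot: [-90.1, -0.1, 14.8]
wrist_force: [0.5, 0.1, -2.1]
opening: 0.0068
time: 19.2
ee_pos: [0.522, -0.1481, 0.3944]
tcp_rot: [-90.0, -0.1, 5.1]
wrist_force: [1.2, -0.9, -2.6]
opening: 0.0067
time: 19.7
ee_pos: [0.567, 0.0398, 0.3933]
tcp_rot: [-90.0, -0.0, -5.4]
wrist_force: [1.2, -0.1, -2.6]
opening: 0.0066
[0.56698151 0.03978092 0.39328568] [-8.99928063e+01 -3.18949243e-02 -5.44859686e+00] [ 1.18883039 -0.13799038 -2.62301501] [-0.07558062  0.03162483  0.0484579 ]
```

```bash
python3 -m jog '[[1,0,1.5,0,0,0,0],[1,-0.1,3,0,0,0,0],[1,-0.2,4.5,0,0,0,0],[1,-0.25,6,0,0,0,0],[1,-0.25,6.8,0,0,0,0]]'
python3 -m jog '[[1,0,0,-0.8,0,0,0],[1,0,0,-2,0,0,0],[1,0,0,-3.5,0,0,0],[1,0,0,-5,0,0,0],[1,0,0,-6,0,0,0]]'
python3 -m jog '[[1,0,0,0,0,0,0],[1,0,0,0,0,0,0],[1,0,0,0,0,0,0]]'
python3 look.py w7 .148,.157
python3 - <<'E'
from h import *
f=np.load("pics/w7.npz"); cv2.imwrite("pics/w7c.png",cv2.resize(f["p"][40:340,130:450,::-1],None,fx=2.2,fy=2)); W=f["W"]; z=W[...,2]
o=bot.get_obs(); piv=o["ee_pos"][:2]; a=np.radians(-5.32); R=np.array([[np.cos(a),np.sin(a)],[-np.sin(a),np.cos(a)]]); Q=(W[...,:2]-piv)@R.T
und=o["ee_pos"][2]-.117; print(o["wrist_force"],und)
for nm,h,c in (("side tops",.07,(-.05,.01)),):
    s=(abs(z-und-h)<.003)&(Q[...,0]>.01)&(Q[...,0]<.06)&(abs(Q[...,1])<.06)
    hh,b=np.histogram(Q[s][:,1],bins=np.arange(-.06,.06,.001)); print(nm,[(round(b[i],3),int(hh[i])) for i in range(len(hh)) if hh[i]>9])
s=(abs(z-und-.04)<.003)&(Q[...,0]>.05)&(Q[...,0]<.075)&(abs(Q[...,1])<.06); print("front",cv2.minAreaRect(Q[s].astype(np.float32)),s.sum())
E
```

```text
time: 20.2
ee_pos: [0.5598, 0.2108, 0.3933]
tcp_rot: [-90.0, -0.0, -5.3]
wrist_force: [-0.7, -0.6, -3.3]
opening: 0.0074
time: 20.7
ee_pos: [0.5598, 0.208, 0.2408]
tcp_rot: [-90.0, 0.1, -5.4]
wrist_force: [0.6, 0.4, -1.9]
opening: 0.0068
time: 21.0
ee_pos: [0.5612, 0.2084, 0.2452]
tcp_rot: [-89.9, -0.2, -5.4]
wrist_force: [-0.4, -0.0, -2.3]
opening: 0.007
21.0 [0.56116285 0.20838845 0.245239  ] [-89.92093927  -0.1615684   -5.37198029]
(0.148, 0.157) [229. 166.] 2446 z0.1516 [0.5345 0.2297] [0.1613 0.0201] 84.56
(0.148, 0.157) [324. 151.] 186 z0.1546 [0.5946 0.2518] [0.0003 0.0652] 84.55
(0.148, 0.157) [368. 174.] 63 z0.1532 [0.6229 0.2333] [0.0136 0.0007] 85.09
(0.148, 0.157) [299. 174.] 167 z0.1524 [0.5773 0.2357] [0.026  0.0109] 35.34
(0.148, 0.157) [361. 250.] 325 z0.1529 [0.6181 0.1858] [0.0571 0.0136] 70.2
[ 0.01982645  0.04954913 -2.78384508] 0.12807728083193937
side tops [(np.float64(-0.046), 13), (np.float64(-0.045), 31), (np.float64(-0.044), 34), (np.float64(-0.043), 65), (np.float64(0.043), 124), (np.float64(0.044), 166), (np.float64(0.045), 178), (np.float64(0.046), 116)]
front ((0.05627134442329407, 0.0016129538416862488), (0.08968358486890793, 0.012206414714455605), 89.90454864501953) 901
```

View pics/w7c.png

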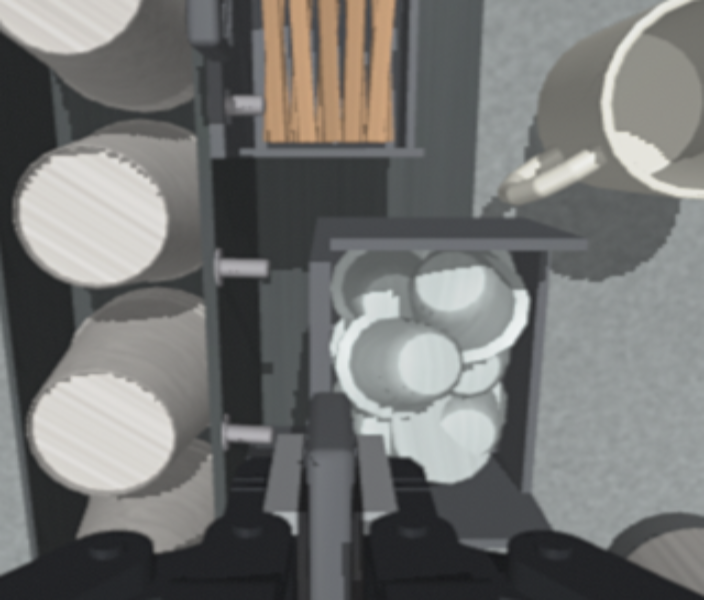

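The pins are in view at crop (245,267) and (248,433), level with the bin. I measure them directly against the bin's side walls.

```bash
python3 look.py w8
python3 - <<'E'
from h import *
f=np.load("pics/w8.npz"); W=f["W"]; z=W[...,2]
o=bot.get_obs(); piv=o["ee_pos"][:2]; a=np.radians(-5.32); R=np.array([[np.cos(a),np.sin(a)],[-np.sin(a),np.cos(a)]]); Q=(W[...,:2]-piv)@R.T
und=o["ee_pos"][2]-.117
s=(z>.142)&(z<.156)&(Q[...,0]>-.0225)&(Q[...,0]<-.007)&(abs(Q[...,1])<.06)
n,L,st,c=cv2.connectedComponentsWithStats(s.astype(np.uint8))
for i in range(1,n):
    if st[i,4]>8: q=Q[L==i]; print("pin px",c[i].round(),st[i,4],"y' mean %.4f lo %.4f hi %.4f x' %.4f..%.4f z %.4f"%(q[:,1].mean(),*np.percentile(q[:,1],[3,97]),*np.percentile(q[:,0],[1,99]),np.percentile(z[L==i],90)))
s=(abs(z-und-.07)<.003)&(Q[...,0]>.01)&(Q[...,0]<.055)&(abs(Q[...,1])<.06)
for sg in (1,-1):
    q=Q[s&(sg*Q[...,1]>.03)][:,1]; print("side",np.percentile(q,[3,50,97]).round(4),len(q))
s=(z>.149)&(z<.154)&(Q[...,0]<-.018)&(Q[...,0]>-.045)&(abs(Q[...,1])<.12); print("panel top x'",np.percentile(Q[s][:,0],[3,97]))
E
```

```text
21.05 [0.56123324 0.20839182 0.24507728] [-89.92087362  -0.16358939  -5.37286111]
pin px [248. 174.] 53 y' mean 0.0309 lo 0.0278 hi 0.0335 x' -0.0222..-0.0187 z 0.1520
pin px [250. 257.] 48 y' mean -0.0283 lo -0.0312 hi -0.0261 x' -0.0222..-0.0186 z 0.1522
side [0.0435 0.045  0.0464] 532
side [-0.0456 -0.0431 -0.0421] 151
panel top x' [-0.03825123 -0.01997155]
```

```bash
python3 -m jog '[[1,0,0.03,-0.7,0,0,0],[1,0,0.03,-1.5,0,0,0],[1,0,0.03,-2.3,0,0,0],[1,0,0.03,-2.9,0,0,0],[1,0,0.03,-3.15,0,0,0]]'
python3 -m jog '[[1,0,0,0,0,0,0],[1,0,0,0,0,0,0],[1,0,0,0,0,0,0]]'
python3 - <<'E'
from h import *
o=bot.get_obs(); print(o["ee_pos"],o["tcp_rot"],o["wrist_force"],o["torque"])
d=o["ee_pos"][:2]-[.5328,.2126]; print(d@[.9957,-.0927],d@[.0927,.9957])
E
```

```text
time: 21.6
ee_pos: [0.5604, 0.2089, 0.1633]
tcp_rot: [-90.0, 0.0, -5.4]
wrist_force: [-0.5, -0.5, -2.9]
opening: 0.0068
time: 21.9
ee_pos: [0.561, 0.2091, 0.1653]
tcp_rot: [-90.0, -0.1, -5.4]
wrist_force: [-0.1, -0.2, -3.0]
opening: 0.007
[0.56103837 0.20908664 0.16526174] [-89.95407021  -0.09436907  -5.37147796] [-0.07861173 -0.16926429 -3.04756034] [-0.02919463  0.12209195 -0.04671141]
0.02844263312339744 -0.000880551889243234
```

```bash
python3 -m jog '[[1,-0.15,0.014,0.03,0,0,0],[1,-0.3,0.028,0.04,0,0,0],[1,-0.45,0.042,0.04,0,0,0],[1,-0.6,0.056,0.035,0,0,0],[1,-0.6,0.056,0.035,0,0,0]]'
python3 - <<'E'
from h import *
o=bot.get_obs(); print(o["ee_pos"],o["tcp_rot"],o["wrist_force"],o["torque"])
d=o["ee_pos"][:2]-[.5328,.2126]; print(d@[.9957,-.0927],d@[.0927,.9957])
E
```

```text
time: 22.4
ee_pos: [0.545, 0.2104, 0.165]
tcp_rot: [-90.0, -0.0, -5.4]
wrist_force: [-0.5, -0.7, -2.0]
opening: 0.0069
[0.54499095 0.21039616 0.16501388] [-8.99965224e+01 -1.66882260e-03 -5.35249804e+00] [-0.493486   -0.72972037 -1.97266121] [-0.07734187  0.10287489 -0.06771399]
0.012342821980360644 -0.0010642592324872052
```

```bash
python3 -m jog '[[1,-0.12,0.011,0,0,0,0],[1,-0.24,0.022,-0.01,0,0,0],[1,-0.36,0.033,-0.03,0,0,0],[1,-0.45,0.042,-0.04,0,0,0],[1,-0.45,0.042,-0.04,0,0,0]]'
python3 - <<'E'
from h import *
o=bot.get_obs(); print(o["ee_pos"],o["tcp_rot"],o["wrist_force"],o["torque"])
d=o["ee_pos"][:2]-[.5328,.2126]; print(d@[.9957,-.0927],d@[.0927,.9957])
E
```

```text
time: 22.9
ee_pos: [0.534, 0.2114, 0.1638]
tcp_rot: [-90.0, 0.0, -5.4]
wrist_force: [0.0, -0.0, -2.1]
opening: 0.0069
[0.53398739 0.21137123 0.16383023] [-9.00021672e+01  4.54201745e-03 -5.36264185e+00] [ 0.02515386 -0.0113002  -2.08045418] [ 0.01570917  0.03358916 -0.02035515]
0.0012961947598802705 -0.0011134139147860292
```

```bash
python3 -m jog '[[1,-0.03,0.003,0,0,0,0],[1,-0.06,0.005,0,0,0,0],[1,-0.06,0.005,-0.04,0,0,0],[1,-0.06,0.005,-0.08,0,0,0],[1,-0.06,0.005,-0.12,0,0,0]]'
python3 -m jog '[[1,0,0,0,0,0,0],[1,0,0,0,0,0,0]]'
python3 - <<'E'
from h import *
o=bot.get_obs(); print(o["ee_pos"],o["tcp_rot"],o["wrist_force"],o["torque"])
d=o["ee_pos"][:2]-[.5328,.2126]; print(d@[.9957,-.0927],d@[.0927,.9957])
E
```

```text
time: 23.4
ee_pos: [0.5329, 0.2115, 0.161]
tcp_rot: [-90.0, -0.0, -5.4]
wrist_force: [-1.0, -1.0, 4.8]
opening: 0.0072
time: 23.6
ee_pos: [0.5329, 0.2115, 0.1612]
tcp_rot: [-90.0, -0.0, -5.4]
wrist_force: [-1.8, -0.4, 1.7]
opening: 0.0066
[0.53287653 0.21150436 0.1611659 ] [-8.99863549e+01 -2.74358932e-02 -5.37159808e+00] [-1.80535819 -0.44172689  1.66250588] [-0.09802877  0.23606668  0.00031592]
0.00017776689117033478 -0.0010838297890561957
```

The pins now carry the weight (force went from −2.1 to about +2 N), at the pose the empty bin had. I release, withdraw upward and check.

```bash
python3 -m jog '[[0.8,0,0,0,0,0,0],[0.6,0,0,0,0,0,0],[0.4,0,0,0,0,0,0],[0.4,0,0,0,0,0,0],[0.4,0,0,0,0,0,0]]'
python3 -m jog '[[0.3,0,0,0.4,0,0,0],[0.1,0,0,1.2,0,0,0],[0,0,0,2.5,0,0,0],[0,0,0,4,0,0,0],[0,0,0,5.5,0,0,0]]'
python3 -m jog '[[0,0.4,0,1,0,0,0],[0,0.8,0,2,0,0,0],[0,0.8,0,2,0,0,0],[0,0.8,0,2,0,0,0],[0,0.8,0,2,0,0,0]]'
python3 look.py w9 .184,.195 .150,.160 .1105,.1165
python3 - <<'E'
from h import *
p,d=bot.camera("scene"); W=world("scene",d)
im=cv2.resize(p[130:350,160:440,::-1],None,fx=2.4,fy=2.4); cv2.imwrite("pics/s9.png",im)
S=np.load("pics/W.npz")["scene"]
for l in ("mug","sugar_jar","hung_stirrer_bin"):
    for r in bot.regions_of("scene",l)[:1]: print(l,r["conf"],np.median(W[r["pixels"]],0))
E
```

```text
time: 24.1
ee_pos: [0.5328, 0.2115, 0.1608]
tcp_rot: [-90.0, 0.0, -5.4]
wrist_force: [0.6, -0.1, 0.2]
opening: 0.0509
time: 24.6
ee_pos: [0.5324, 0.2113, 0.3005]
tcp_rot: [-90.0, -0.0, -5.4]
wrist_force: [1.0, 1.0, 0.2]
opening: 0.0857
time: 25.1
ee_pos: [0.5525, 0.2114, 0.3476]
tcp_rot: [-90.0, 0.1, -5.4]
wrist_force: [0.2, 0.0, -0.5]
opening: 0.0854
25.1 [0.55247407 0.21143003 0.34760237] [-9.00301978e+01  6.61955744e-02 -5.36800147e+00]
(0.184, 0.195) [253.  59.] 502 z0.1883 [0.5419 0.3232] [0.0356 0.008 ] 84.24
(0.184, 0.195) [258. 198.] 370 z0.1886 [0.5331 0.2122] [0.0358 0.008 ] 84.12
(0.184, 0.195) [258. 312.] 301 z0.1884 [0.5213 0.1011] [0.036  0.0078] 83.91
(0.15, 0.16) [254. 159.] 2213 z0.1520 [0.5323 0.2065] [0.3382 0.0199] 84.67
(0.1105, 0.1165) [198.   1.] 372 z0.1134 [0.4912 0.3894] [0.0029 0.0881] 84.54
(0.1105, 0.1165) [290.  21.] 313 z0.1134 [0.5767 0.365 ] [0.0038 0.0611] 84.56
(0.1105, 0.1165) [202.  53.] 2768 z0.1137 [0.4894 0.3439] [0.0561 0.056 ] 74.39
(0.1105, 0.1165) [288. 118.] 187 z0.1136 [0.5682 0.2783] [0.0069 0.0614] 84.4
(0.1105, 0.1165) [288. 140.] 210 z0.1133 [0.5665 0.2539] [0.0038 0.0612] 86.35
(0.1105, 0.1165) [ 66. 151.] 126 z0.1118 [0.3323 0.2646] [0.0329 0.0076] 25.04
(0.1105, 0.1165) [211. 221.] 1938 z0.1138 [0.4738 0.1747] [0.0553 0.0557] 65.53
(0.1105, 0.1165) [290. 222.] 184 z0.1130 [0.5589 0.165 ] [0.0039 0.0608] 85.11
(0.1105, 0.1165) [287. 242.] 183 z0.1133 [0.5537 0.1446] [0.0067 0.0661] 84.48
(0.1105, 0.1165) [458. 305.] 85 z0.1121 [0.752  0.0428] [0.0068 0.0392] 60.62
(0.1105, 0.1165) [289. 313.] 191 z0.1132 [0.5486 0.0534] [0.0048 0.0595] 84.95
(0.1105, 0.1165) [216. 325.] 230 z0.1133 [0.4591 0.045 ] [0.0039 0.0881] 84.94
mug 0.85 [0.70458327 0.28407782 0.05228012]
sugar_jar 0.84 [ 0.69449723 -0.23054607  0.07448464]
hung_stirrer_bin 0.65 [0.55488912 0.32221497 0.08526577]
```

View pics/s9.png

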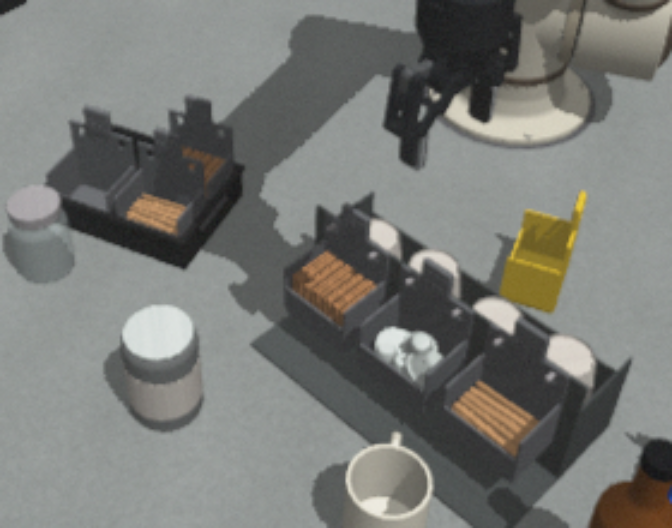

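All is in place: capsules hang in the middle bay (crop 410,355), the empty bin is in the carrier (90,185), and the rest is unmoved. However, the full bin's tab reads about 1.4 mm in front of the line through its neighbours' tabs (0.5331 against 0.5316), so the plate may not be quite home. I regrip and press it back gently.

```bash
python3 -m jog '[[0,-0.836,0.01,-1,0,0,0],[0,-0.836,0.01,-2.5,0,0,0],[0,-0.836,0.01,-4,0,0,0],[0,-0.836,0.01,-5.5,0,0,0],[0,-0.836,0.01,-6.6,0,0,0]]'
python3 -m jog '[[0,0,0,-0.5,0,0,0],[0,0,0,-0.84,0,0,0],[0,0,0,-0.84,0,0,0],[0.5,0,0,-0.84,0,0,0],[0.8,0,0,-0.84,0,0,0]]' 20
python3 -m jog '[[1,0,0,0,0,0,0],[1,0,0,0,0,0,0],[1,0,0,0,0,0,0],[1,0,0,0,0,0,0],[1,0,0,0,0,0,0]]'
python3 - <<'E'
from h import *
o=bot.get_obs(); print(o["ee_pos"],o["tcp_rot"],o["wrist_force"],o["torque"])
d=o["ee_pos"][:2]-[.5328,.2126]; print(d@[.9957,-.0927],d@[.0927,.9957])
E
```

```text
time: 25.85
ee_pos: [0.5308, 0.2114, 0.1806]
tcp_rot: [-90.1, 0.1, -5.4]
wrist_force: [0.8, -0.5, 0.2]
opening: 0.0852
time: 26.35
ee_pos: [0.5325, 0.212, 0.1638]
tcp_rot: [-89.9, -0.1, -5.4]
wrist_force: [1.2, -0.1, 0.5]
opening: 0.0589
time: 26.85
ee_pos: [0.5319, 0.2117, 0.1625]
tcp_rot: [-90.0, -0.0, -5.4]
wrist_force: [0.5, 0.6, 2.2]
opening: 0.0077
[0.5318722  0.21173945 0.16247964] [-8.99949509e+01 -5.48808806e-03 -5.37039539e+00] [0.46953505 0.6097791  2.19523005] [ 0.00124921  0.21353416 -0.00379863]
-0.000844038770922021 -0.0009428544375638276
```

```bash
python3 -m jog '[[1,-0.02,0,0,0,0,0],[1,-0.04,0,0,0,0,0],[1,-0.06,0.005,0,0,0,0],[1,-0.06,0.005,0,0,0,0]]'
python3 - <<'E'
from h import *
o=bot.get_obs(); print(o["ee_pos"],o["wrist_force"],o["torque"])
d=o["ee_pos"][:2]-[.5328,.2126]; print(d@[.9957,-.0927],d@[.0927,.9957])
E
```

```text
time: 27.25
ee_pos: [0.5309, 0.2118, 0.1624]
tcp_rot: [-90.0, -0.1, -5.4]
wrist_force: [5.5, -1.2, -0.1]
opening: 0.0076
[0.53087953 0.21176205 0.16242517] [ 5.47727986 -1.24781631 -0.08972521] [-0.132557   -1.09204267  0.05146451]
-0.0018345378483050547 -0.0010123708964529655
```

5.5 N of push-back: the plate is against the panel. I release and check.

```bash
python3 -m jog '[[1,0.01,0,-0.02,0,0,0],[0.8,0.01,0,-0.02,0,0,0],[0.6,0.01,0,-0.02,0,0,0],[0.4,0.01,0,-0.02,0,0,0],[0.4,0.01,0,-0.02,0,0,0]]'
python3 -m jog '[[0.3,0,0,0.4,0,0,0],[0.1,0,0,1.2,0,0,0],[0,0,0,2.5,0,0,0],[0,0,0,4,0,0,0],[0,0,0,5.5,0,0,0]]'
python3 -m jog '[[0,0.4,0,1,0,0,0],[0,0.8,0,2,0,0,0],[0,0.8,0,2,0,0,0],[0,0.8,0,2,0,0,0],[0,0.8,0,2,0,0,0]]'
python3 look.py w10 .184,.195
python3 look.py w11 .184,.195
python3 - <<'E'
from h import *
f=np.load("pics/w11.npz");cv2.imwrite("pics/w11c.png",cv2.resize(f["p"][0:340,150:400,::-1],None,fx=2.2,fy=1.7*1.0))
W=f["W"];z=W[...,2];a=np.radians(-5.32);Q=(W[...,:2]-[.5316,.2122])@np.array([[np.cos(a),np.sin(a)],[-np.sin(a),np.cos(a)]]).T
for c in (-.112,0,.112):
    for n,h,lo,hi in (("front",.084,.04,.075),("plate",.156,-.01,.01)):
        s=(abs(z-h)<.003)&(Q[...,0]>lo)&(Q[...,0]<hi)&(abs(Q[...,1]-c)<.043)&((abs(Q[...,1]-c)>.02)|(lo>0))
        print(c,n,s.sum(),np.percentile(Q[s][:,0],[5,50,95]).round(4),np.median(z[s]).round(4))
E
```

```text
time: 27.75
ee_pos: [0.5304, 0.2119, 0.1616]
tcp_rot: [-90.0, 0.0, -5.4]
wrist_force: [0.3, -0.6, -0.9]
opening: 0.0514
time: 28.25
ee_pos: [0.5302, 0.2117, 0.3014]
tcp_rot: [-90.0, -0.0, -5.4]
wrist_force: [0.4, 0.3, 0.3]
opening: 0.0856
time: 28.75
ee_pos: [0.5503, 0.2118, 0.3486]
tcp_rot: [-90.0, 0.1, -5.4]
wrist_force: [-0.5, -0.1, -0.8]
opening: 0.0854
28.75 [0.55030514 0.21181359 0.34860004] [-9.00311830e+01  6.84051706e-02 -5.36714282e+00]
(0.184, 0.195) [256.  59.] 499 z0.1884 [0.542  0.3232] [0.0353 0.008 ] 84.11
(0.184, 0.195) [258. 198.] 374 z0.1882 [0.5309 0.2121] [0.0359 0.0078] 84.05
(0.184, 0.195) [260. 312.] 282 z0.1884 [0.5212 0.1011] [0.0363 0.0076] 84.54
28.8 [0.55018802 0.21178664 0.34852962] [-9.00363674e+01  7.71026616e-02 -5.36432970e+00]
(0.184, 0.195) [256.  59.] 492 z0.1885 [0.5421 0.3235] [0.036  0.0079] 84.86
(0.184, 0.195) [258. 198.] 365 z0.1884 [0.5311 0.2122] [0.0359 0.0079] 85.38
(0.184, 0.195) [261. 312.] 286 z0.1884 [0.5217 0.1009] [0.0363 0.0077] 83.93
-0.112 front 122 [0.0588 0.0601 0.0614] 0.0835
-0.112 plate 105 [-0.0039 -0.0025 -0.0005] 0.1557
0 front 279 [0.0423 0.0591 0.0611] 0.0836
0 plate 176 [-0.0045 -0.0027 -0.0008] 0.1557
0.112 front 526 [0.0405 0.0582 0.0613] 0.0825
0.112 plate 270 [-0.0044 -0.002  -0.0001] 0.1557
```

The middle tab is now level and in line with its neighbours (0.5310 against 0.5318, z 0.1883), and its front wall and plate agree too. I hand the job in.

```bash
python3 -m jog '[[0,0,0,1,0,0,0],[0,0,0,1.5,0,0,0],[0,0,0,1.5,0,0,0]]'; python3 -c "
from workcell import bot
print(bot.job_done())"
```

```text
time: 29.15
ee_pos: [0.5505, 0.2119, 0.388]
tcp_rot: [-90.0, -0.1, -5.4]
wrist_force: [-0.0, -0.4, 0.5]
opening: 0.0853
the job is handed in; nothing more can be done
None
```

The full capsule bin now hangs by both holes on the middle bay's pins, and the empty bin stands right down in the carrier's vacant pocket. I handed the job in at about 29 s with the gripper open and clear.

- **Empty bin:** I took it off the pins first. On the first insertion its shoulder caught a pocket rim at 26 N, so I lifted it, shifted it 2 mm and reinserted it without force. Its tab top reads z 0.1503, the same as the bins beside it.
- **Full bin:** it stayed upright throughout. After the first release its tab read about 1.4 mm in front of the line through its neighbours' tabs. I regripped it and pressed it back until the panel pushed back with 5.5 N.
- **Last checks:** the full bin's tab is level with its neighbours (z 0.1883 against 0.1884). It is within 1 mm of their line (x 0.5310 against 0.5318), and its plate and front wall agree with theirs.
- **Everything else:** the mug, jar and hung stirrer bin measured unmoved before the final press, and the hung neighbours' tabs still matched after it.
- **Not checked:** the last crop could not be viewed because the picture limit was reached, so the final state rests on the measured numbers. I did not measure the teaspoon, syrup, tin or cup stack again at the end.

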